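# Pin the mirror carriage and hold the mirror on the hidden marker

### The arm

A 7-joint arm with a two-finger parallel gripper is mounted at the origin on the work surface. World frame = base frame: x ahead of the robot, y to its left, z up, the work surface at z = 0. Lengths are in m, angles in rad, forces in N, time in s.
With the tool pointing down it reaches from about 0.4 to 0.875 m from the base axis. Payload 19.3 kg.
Tool frame: the origin (TCP) lies on the centre line of the jaws, within the pads' length; the fingertips stand 14 mm ahead of it and the grasp point (between the pads) lies 5 mm behind it; y points along the fingers, x is the direction in which the jaws open and shut, and the axes are right-handed (so a half turn about y gives the same grasp; the last joint's range is limited). The gripper opens to 85 mm and grips with 20 to 120 N. Pads are 22 mm wide; open, the fingers measure 114 mm over their backs; the gripper's body (76 mm by 85 mm) begins 54 mm behind the grasp point. The pads swing forward as they close: fully open they stand 13 mm farther back than shut.
Start: joints at [-1.182, 0.521, -0.036, 1.599, 0.021, 1.021, -0.113], TCP at [0.277, 0.56, 0.214] pointing down, gripper open.
Joint ranges: [-2.91, 2.91], [-0.3, 2.13], [-1.5, 1.42], [0.17, 2.43], [-1.26, 4.41], [0.16, 1.93], [-2.52, 2.52]. Speed limits (rad/s): [1.89, 1.89, 2.39, 2.39, 3.01, 3.01, 3.01].

### API

Orientations are given as [roll, pitch, yaw] about the fixed x, y, z axes, in that order (R = Rz(yaw) Ry(pitch) Rx(roll)).
In Python, from workcell import monitor, grab_frame, workorder gives the robot as it stands.
- The arm moves only by the tool drive_tool, never from a script. Its argument "steps" is one flat list of numbers, 5 for each row, row after row: the finger opening in mm, from 0 to 85.4, then the shift along the world's x, y, z in mm, then the turn about the world's z in degrees. In form: [fingers, tx, ty, tz, twist, fingers, tx, ty, tz, twist, ...]. A call has exactly 5 rows; each row shifts and turns the commanded pose from where the row before left it; what a row does not reach is not made up. A row lasts 1/12 s, in which the tool goes at most 41.7 mm and 7.16 degrees, less where a joint would pass 70% of its speed; a pose out of reach is approached as far as the arm can. A call is refused whole if a number of a shift passes 41.7 or a number of a turn 7.16, either way. A call with a gripper value outside its range is refused whole. The fingers move at their own pace and stop on an object; "grip_force" is the grip in N (left out, the last holds). Time passes only in rows, so rows that do not move let the fingers close, or fill a call up. It gives the time, the measured TCP pose, the force and the opening at its end, in the units of the state.
- monitor.observe(): the state, without advancing time (a new reading comes with each control period).
- grab_frame(name): name is "scene" or "top" or "wrist"; returns a dict with "frame" (384x512x3 uint8, red, green, blue), "vertical_fov" (degrees; the focal length in pixels is half the picture's height over the tangent of half this angle, whatever the lens; pixels are square), "cx", "cy" (the principal point, pixels), "xyz" and "orientation" of the camera in the world. Camera axes: x right, y down, z forward; pixel columns grow to the right and rows downward; lengths in m; the calibration is good to about 2 mm. A picture is of the moment at which its call begins. There is no depth.
- workorder.job_done(): hands the job in, once; it reports no verdict.
The state is a dict: "clock": time; "qpos": joint angles; "qd": joint speeds; "joint_efforts": joint torques, N m; "position": TCP position; "tool_rot": TCP orientation; "force": force on the tool from outside, world axes, zero at the start; "moment": the same for the moment, N m; "grip_width": finger opening in m.
Only numpy, scipy, OpenCV 4.12 (cv2) and the standard library are available. Lean on these libraries where they do the work, as an engineer would, in place of code of your own. Each camera call takes 0.05 s, during which the arm holds its last target. There are 200 camera calls.

### The job

Take the retaining pin from its wooden block and push it fully home through the hole in the mirror carriage and the rail below it. Then turn the sprung mirror by the tab on its top until the little inspection camera sees the round marker on the case panel in the middle of the mirror, and finish holding the mirror still at that angle, without letting go. Leave the other things on the bench where they are.

Things in the scene. Friction and masses are not known exactly. Their poses are not given: they have to be found in the camera images.
- pin: Loose steel pin, about 80 g, upright, hanging by its collar in the wooden block at the start. Shaft 10 mm across, 40 mm long, chamfered foot; collar 22 mm across, 5 mm thick; round grip 18 mm across, 40 mm tall. Origin at the centre of the foot, z up along the pin; collar's underside at 40 mm, grip from 45 to 85 mm.
- pin_block: Fixed wooden block 56 x 56 x 55 mm tall with one 12 mm wide, 47 mm deep hole in the middle of its top, where the pin is parked at the start. Origin at the centre of its underside.
- hole (a point): Centre of the 12 mm hole's mouth in the top face of the steel mirror carriage (12 mm thick, 50 mm wide), 52.5 mm above the bench; straight below, the rail has a 13 mm hole down to the bench. Pin home: collar on this face, tip 40 mm below this point. 110 mm from the mirror's turning axis; y of this frame runs along the rail from mirror to hole, z up.
- carriage (a joint): How far the mirror carriage has slid along the rail (m), away from the camera. 0 at the start (against its stop, both holes in line), up to 0.04; it slides against about 4 N of friction unless pinned.
- tab: Aluminium tab on top of the mirror, 12 mm thick, 36 mm wide, its free part 126 to 166 mm above the bench; pinch it from above. Origin mid-tab at 145 mm, 3 mm behind the mirror's vertical turning axis. x: the mirror's normal, level, out of the glass; y along the 36 mm; z up. The mirror below is 78 x 62 mm, centred 95 mm above the bench; its face holds the axis.
- mirror (a joint): Turn of the mirror about its vertical axis (rad), positive counter-clockwise seen from above; 0 at rest against its stop, up to 1.1. A weak spring (0.06 N m per rad, 0.009 N m at rest) turns it back to 0 if let go.
- sight (a point): A point on the mirror's turning axis, 95 mm above the bench. Its x axis is the camera's line of sight after reflection in the mirror; a slim 55 mm brass pointer under the mirror, geared to the mirror, lies along it. It turns two radians for each radian of the mirror, in the same sense.
- lens (a point): Middle of the front of the small inspection camera's lens, 95 mm above the bench, fixed on the rail's other end 165 mm from the mirror's axis and looking level, straight at that axis (along the rail, +y of this frame).
- target (a point): Centre of the round marker (white paper disc, black rim, black dot, 44 mm across), 95 mm above the bench, on the face of a fixed upright flight-case panel (140 mm wide, 145 mm tall, 15 mm thick at its edges) standing between the robot and the mirror. x of this frame points out of the marker's face.
- spray: Bystander, to be left alone: white trigger spray bottle, 82 mm across, 217 mm tall; origin at centre of its foot.
- jar_a: Bystander, to be left alone: small jar with black cap, 48 mm across, 75 mm tall; origin at centre of its foot.
- jar_b: Bystander, to be left alone: second small jar, same as jar_a; origin at centre of its foot.
- carton: Bystander, to be left alone: cardboard fastener carton 70 x 130 x 55 mm tall; origin at centre of its underside.
- tin: Bystander, to be left alone: open steel tin, 72 mm across, 60 mm tall; origin at centre of its foot.
- tape: Bystander, to be left alone: roll of black tape lying flat, 90 mm across, 24 mm tall; origin at centre of its underside.
- driver: Bystander, to be left alone: screwdriver lying on the bench; origin below its middle.

How it is judged:
By the outcome, as a careful person would: the job done as asked, in the order asked, and still so for the second after the job is handed in, while the arm keeps its last pose, push and grip.
It also fails if it takes over 45 s, if anything falls off the work surface, if the arm or the gripper's body presses on something with over 40 N, if the wrist force passes 120 N, or if a joint passes its speed limit or range.

## Working session

There is one attempt and no reset: what is moved stays moved. The work goes in short steps, Python scripts to look and compute and a tool call to move; the robot and the scene stay as the last step left them, time stands still between calls to the robot, and variables do not carry over. Pictures are saved under pics/ and viewed, about 8 in all and at most 12, crops included, and the job is handed in when it is done.

Besides the shell and the picture viewer there is one more tool, called as name(argument=value, ...) on one line, values as JSON. drive_tool: Moves the arm, as the interface text tells. Its arguments: {"type":"object","properties":{"steps":{"type":"array"},"grip_force":{"type":"number"}},"required":["steps"]}

```bash
mkdir -p pics; ls
cat > h.py <<'E'
import numpy as np, cv2
from workcell import monitor, grab_frame, workorder
from scipy.spatial.transform import Rotation as Ro
def grab(name,fn=None):
    d=grab_frame(name)
    if fn: cv2.imwrite('pics/'+fn,cv2.cvtColor(d['frame'],cv2.COLOR_RGB2BGR))
    return d
def K(d):
    f=192/np.tan(np.radians(d['vertical_fov'])/2); return f,d['cx'],d['cy']
def Rm(d):
    o=np.array(d['orientation'],float)
    return o if o.shape==(3,3) else Ro.from_euler('xyz',o).as_matrix()
def ray(d,u,v):
    f,cx,cy=K(d); return np.array(d['xyz']),Rm(d)@np.array([(u-cx)/f,(v-cy)/f,1])
def atz(d,u,v,z):
    o,r=ray(d,u,v); return o+r*(z-o[2])/r[2]
def proj(d,p):
    f,cx,cy=K(d); c=Rm(d).T@(np.array(p)-d['xyz']); return f*c[0]/c[2]+cx,f*c[1]/c[2]+cy
def tri(*l):
    A=np.zeros((3,3));b=np.zeros(3)
    for o,r in l:
        r=r/np.linalg.norm(r);P=np.eye(3)-np.outer(r,r);A+=P;b+=P@o
    return np.linalg.solve(A,b)
E
python3 - <<'E'
from h import *
import pickle
D={}
for n in('scene','top','wrist'):
    d=D[n]=grab(n,n+'0.png'); print(n,{k:v for k,v in d.items() if k!='frame'})
pickle.dump(D,open('d0.pkl','wb'))
print(monitor.observe())
s=[cv2.imread(f'pics/{n}0.png') for n in('scene','top')]
cv2.imwrite('pics/both.png',cv2.resize(s[1],(800,600),interpolation=cv2.INTER_CUBIC))
cv2.imwrite('pics/sc.png',cv2.resize(s[0],(800,600),interpolation=cv2.INTER_CUBIC))
E
```

```text
pics
scene {'vertical_fov': 42.86895614169564, 'cx': 256.2116690129092, 'cy': 198.50668532992498, 'xyz': array([1.33914645, 0.31274805, 1.0978276 ]), 'orientation': array([-2.42336442,  0.01061916,  1.997696  ])}
top {'vertical_fov': 48.21039882499463, 'cx': 253.04495570597933, 'cy': 196.6943210319056, 'xyz': array([ 0.37112506, -0.0620626 ,  1.45119648]), 'orientation': array([-2.99309329,  0.00440135, -1.56065874])}
wrist {'vertical_fov': 60.80258876771555, 'cx': 250.4760659783264, 'cy': 193.71510601333298, 'xyz': array([0.2159474 , 0.5898213 , 0.37372232]), 'orientation': array([2.87180490e+00, 9.97591966e-04, 1.11210319e+00])}
{'clock': 0.15, 'qpos': array([-1.1821773 ,  0.52189805, -0.03633438,  1.59980783,  0.02119656,
        1.02107022, -0.11281878]), 'qd': array([ 4.24547986e-04, -2.17572131e-03, -5.81893196e-04, -3.97376058e-05,
        1.14566526e-03,  9.35882724e-04, -1.47633247e-03]), 'joint_efforts': array([ 2.22114191e-03, -9.27392292e+01,  1.98091194e+00, -3.70056081e+01,
        1.80749857e-02,  6.36098091e-03, -3.20208244e-06]), 'position': array([0.27672519, 0.56014813, 0.2131696 ]), 'tool_rot': array([-1.57084016e+00,  7.97615119e-04,  1.11194916e+00]), 'force': array([0.36890424, 0.09096361, 0.17912729]), 'moment': array([ 0.01167975, -0.01039012,  0.0275303 ]), 'grip_width': 0.0855055744953987}
```

View pics/both.png

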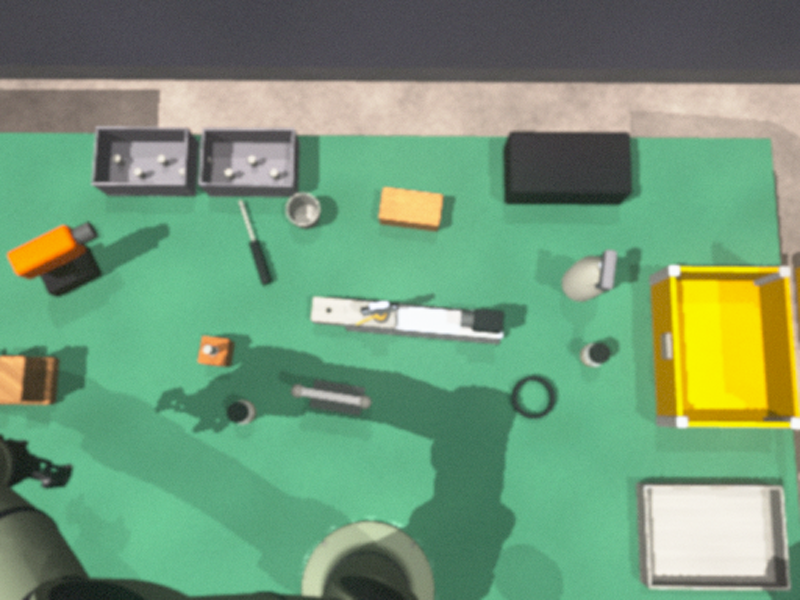

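View pics/sc.png

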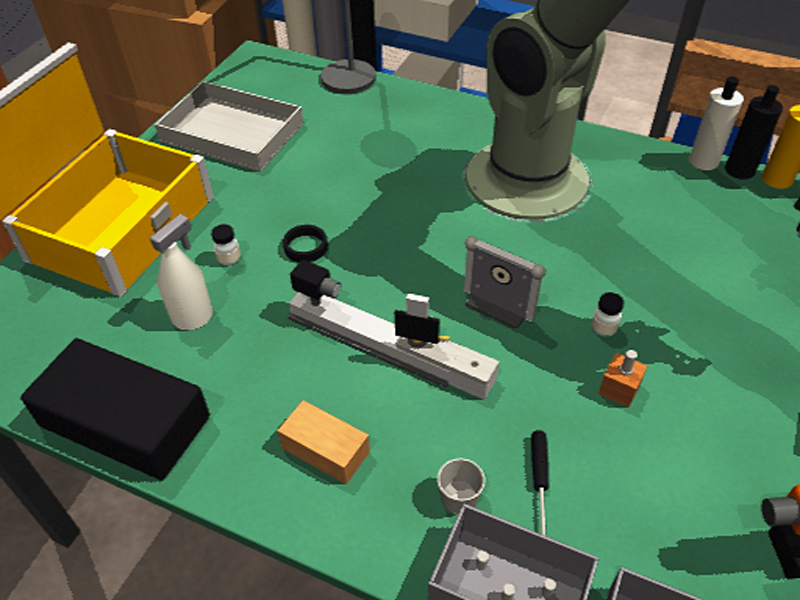

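Top view (800x600): pin (208,349), hole (328,310), tab (376,308), camera (488,320), panel (332,397). In the scene view the pin top is at (630,353), hole (474,364), tab top (417,299), marker (501,274).

Run:
```python
from h import *
import pickle
D=pickle.load(open('d0.pkl','rb'));T,S=D['top'],D['scene'];k=.64
for n,a,b,z in(('pin',(208,349),(630,353),.1),('hole',(328,310),(474,364),.0525),('tab',(377,306),(417,299),.166),('target',(332,397),(501,274),.095),('lens',(463,318),(337,290),.095)):
    print(n,'T',atz(T,a[0]*k,a[1]*k,z).round(4),'S',atz(S,b[0]*k,b[1]*k,z).round(4),'tri',tri(ray(T,a[0]*k,a[1]*k),ray(S,b[0]*k,b[1]*k)).round(4))
t=cv2.imread('pics/top0.png');s=cv2.imread('pics/scene0.png')
a=cv2.resize(t[180:270,120:330],(800,343),interpolation=cv2.INTER_CUBIC)
b=cv2.resize(s[140:265,175:420],(500,255),interpolation=cv2.INTER_CUBIC)
c=np.zeros((600,800,3),np.uint8);c[:343]=a;c[345:,:500]=b;cv2.imwrite('pics/crop1.png',c)
```

```text
pin T [0.4845 0.3238 0.1   ] S [0.4816 0.3265 0.1   ] tri [0.4839 0.325  0.1018]
hole T [0.5733 0.0883 0.0525] S [0.5723 0.0901 0.0525] tri [0.5729 0.0892 0.0528]
tab T [ 0.5656 -0.0188  0.166 ] S [ 0.5687 -0.0185  0.166 ] tri [ 0.5662 -0.0191  0.1632]
target T [0.3909 0.0713 0.095 ] S [0.3923 0.0711 0.095 ] tri [0.391  0.0711 0.0938]
lens T [ 0.5533 -0.1922  0.095 ] S [ 0.5481 -0.1831  0.095 ] tri [ 0.5509 -0.1872  0.0967]
```

View pics/crop1.png

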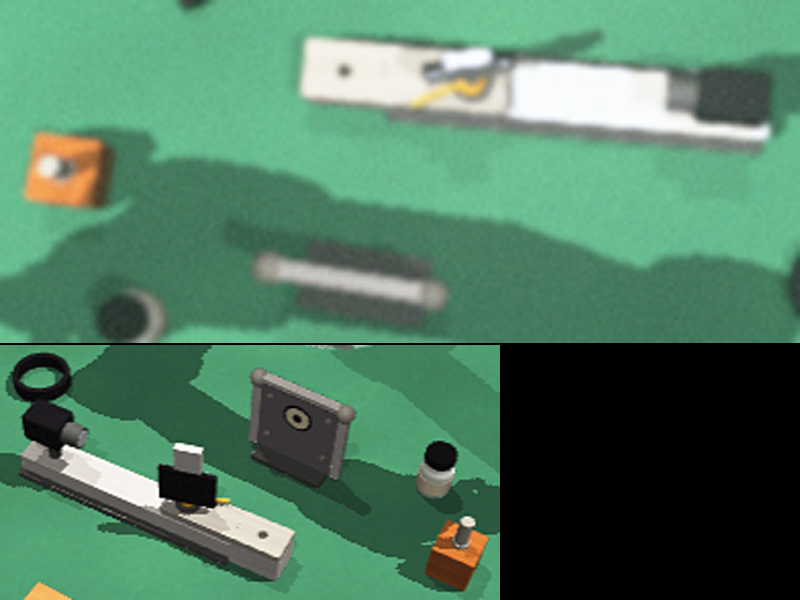

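Top crop: hole (344,71), tab (470,62) turned about 10°, brass pointer from (470,85) to (415,105). The scene crop shows the marker at (297,418), facing the mirror. Both cameras agree to about 3 mm, so I'm moving above the pin.

drive_tool(steps=[50,20.7,-23.5,-2,-4.9,50,20.7,-23.5,-2,-4.9,50,20.7,-23.5,-2,-4.9,50,20.7,-23.5,-2,-4.9,50,20.7,-23.5,-2,-4.9], grip_force=60)

```text
clock: 0.57
position: [0.381, 0.4415, 0.2034]
tool_rot: [-1.571, 0.0, 0.68]
force: [0.3, 0.4, -0.0]
grip_width: 0.0501
```

drive_tool(steps=[50,20.7,-23.5,-2,-4.9,50,20.7,-23.5,-2,-4.9,50,20.7,-23.5,-2,-4.9,50,20.7,-23.5,-2,-4.9,50,20.7,-23.5,-2,-4.9])

```text
clock: 0.98
position: [0.4846, 0.324, 0.1935]
tool_rot: [-1.571, 0.0, 0.253]
force: [0.3, 0.5, -0.3]
grip_width: 0.0501
```

drive_tool(steps=[50,0,0,0,0,50,0,0,0,0,50,0,0,0,0,50,0,0,0,0,50,0,0,0,0])

```text
clock: 1.4
position: [0.4831, 0.3263, 0.1936]
tool_rot: [-1.57, 0.0, 0.259]
force: [-0.3, -0.6, -1.0]
grip_width: 0.0505
```

Run:
```python
from h import *
import pickle
d=grab('wrist','w1.png');pickle.dump(d,open('w1.pkl','wb'))
o=monitor.observe();print(o['position'],np.degrees(o['tool_rot']),o['qpos'])
for z in(.1,.06,.055): print(z,proj(d,(.4839,.325,z)))
cv2.imwrite('pics/w1b.png',cv2.resize(cv2.imread('pics/w1.png'),(800,600)))
```

```text
[0.48322406 0.32615882 0.19360819] [-8.99866701e+01  7.97967431e-03  1.48124487e+01] [-0.84683373  0.48569937  0.2134924   1.74431992 -0.12452684  0.92477128
 -0.32366406]
0.1 (np.float64(251.5196760028381), np.float64(191.870842760996))
0.06 (np.float64(251.39674260614828), np.float64(180.5667706782322))
0.055 (np.float64(251.3835491798086), np.float64(179.35359796537892))
```

View pics/w1b.png

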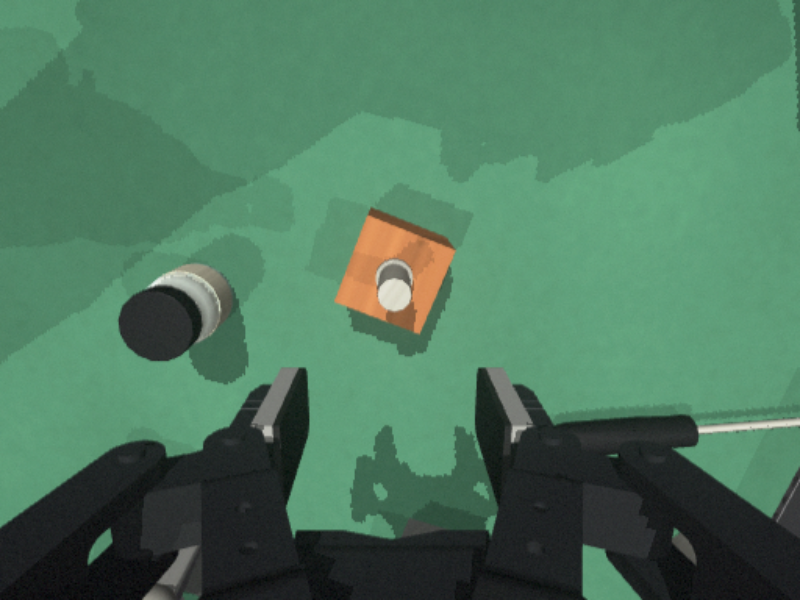

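Wrist view: pin top at (394,295), jaw middle at about 391, so alignment is within about 1 mm. I'll descend and grip.

drive_tool(steps=[50,0.5,0,-30,0,50,0,0.5,-30,0,50,0,0,-30,0,50,0,0,-22,0,50,0,0,-2,0])

```text
clock: 1.87
position: [0.4822, 0.3252, 0.076]
tool_rot: [-1.573, 0.005, 0.258]
force: [-0.7, -0.3, -0.5]
grip_width: 0.0499
```

drive_tool(steps=[50,0,0,0,0,14,0,0,0,0,14,0,0,0,0,14,0,0,0,0,14,0,0,0,0])

```text
clock: 2.28
position: [0.4849, 0.3264, 0.081]
tool_rot: [-1.57, -0.002, 0.257]
force: [-1.4, -0.2, 8.6]
grip_width: 0.0143
```

drive_tool(steps=[14,0,0,0,0,14,0,0,0,0,14,0,0,0,0,14,0,0,5,0,14,0,0,5,0])

```text
clock: 2.7
position: [0.4844, 0.3259, 0.0904]
tool_rot: [-1.571, -0.0, 0.257]
force: [0.0, -0.3, -0.6]
grip_width: 0.0139
```

Run:
```python
from h import *
d=grab('wrist','w2.png')
o=monitor.observe();print(o['position'],o['force'],o['grip_width'])
s=grab('scene','s2.png')
a=cv2.imread('pics/w2.png')
b=cv2.resize(cv2.imread('pics/s2.png')[150:290,340:460],(515,600),interpolation=cv2.INTER_CUBIC)
cv2.imwrite('pics/w2b.png',np.hstack([cv2.resize(a[:,150:370],(285,500))[:,:],b[:500]]))
```

```text
[0.48476734 0.32615978 0.09133283] [-0.13890637  0.5646343   0.79542311] 0.013683903247762147
```

View pics/w2b.png

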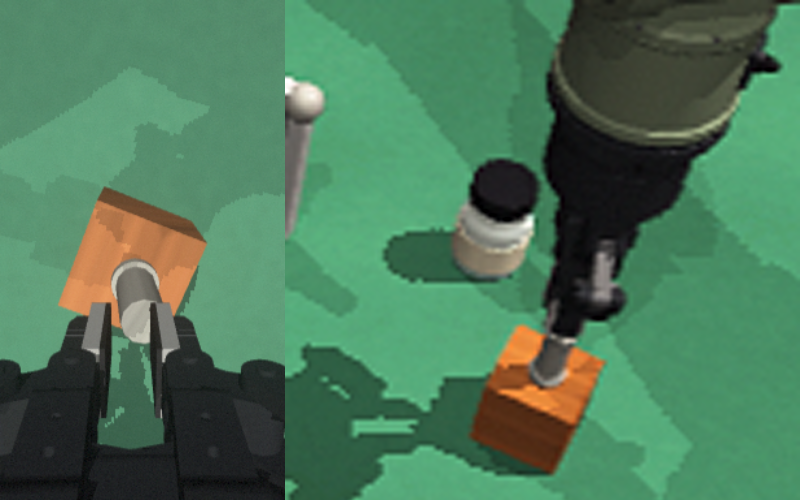

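Run:
```python
from h import *
import pickle
w1=pickle.load(open('w1.pkl','rb'))
print('w1 top',atz(w1,252.2,188.8,.1),'blockcorners',[atz(w1,u/1.5625,v/1.5625,.055).round(4) for u,v in((368,214),(455,249),(420,333),(335,301))])
d=grab('wrist','w3.png');o=monitor.observe()
print(d['xyz'],o['position'])
for u,v in((254.2,211),(256.5,244)):
    for z in(.06,.1,.11): print((u,v),z,atz(d,u,v,z).round(4))
print('tcp proj',proj(d,o['position']),'tips',proj(d,o['position']-[0,0,.014]))
cv2.imwrite('pics/w3b.png',cv2.resize(cv2.imread('pics/w3.png')[150:384,140:370],(590,600),interpolation=cv2.INTER_CUBIC))
```

```text
w1 top [0.48377207 0.32760722 0.1       ] blockcorners [array([0.4599, 0.3593, 0.055 ]), array([0.5145, 0.3527, 0.055 ]), array([0.5087, 0.297 , 0.055 ]), array([0.4533, 0.3035, 0.055 ])]
[0.46714609 0.39097682 0.25155016] [0.48460501 0.32610383 0.09038201]
(254.2, 211) 0.06 [0.4859 0.3299 0.06  ]
(254.2, 211) 0.1 [0.482  0.3426 0.1   ]
(254.2, 211) 0.11 [0.481  0.3458 0.11  ]
(256.5, 244) 0.06 [0.4929 0.309  0.06  ]
(256.5, 244) 0.1 [0.4875 0.3261 0.1   ]
(256.5, 244) 0.11 [0.4862 0.3304 0.11  ]
tcp proj (np.float64(250.79068734751272), np.float64(235.1398738245601)) tips (np.float64(250.73113247712186), np.float64(225.62466742606148))
```

View pics/w3b.png

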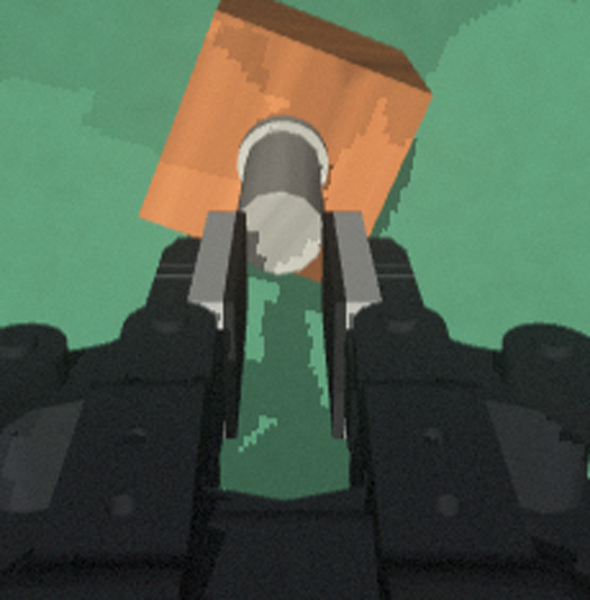

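drive_tool(steps=[6,0,0,0,0,6,0,0,0,0,6,0,0,8,0,6,0,0,10,0,6,0,0,0,0])

```text
clock: 3.27
position: [0.4852, 0.3263, 0.1097]
tool_rot: [-1.57, -0.002, 0.257]
force: [0.6, 1.4, -0.1]
grip_width: 0.0059
```

Run:
```python
from h import *
d=grab('wrist','w4.png');o=monitor.observe()
print(o['position'],o['grip_width'],o['force'])
s=grab('scene','s4.png');
a=cv2.resize(cv2.imread('pics/w4.png')[150:384,140:370],(400,407),interpolation=cv2.INTER_CUBIC)
b=cv2.resize(cv2.imread('pics/s4.png')[190:270,370:449],(400,407),interpolation=cv2.INTER_CUBIC)
cv2.imwrite('pics/w4b.png',np.hstack([a,b]))
```

```text
[0.48493971 0.32624182 0.10894474] 0.00638303555677189 [ 0.18410106 -0.154473    0.36004436]
```

View pics/w4b.png

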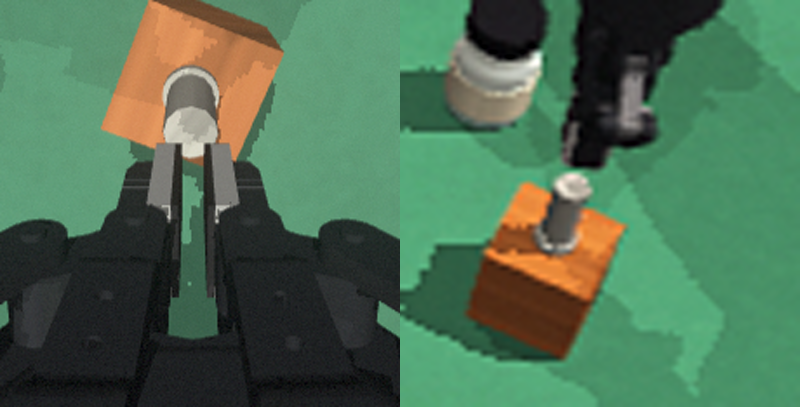

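Run:
```python
from h import *
d=grab('wrist');s=grab('scene');o=monitor.observe();p=o['position'];print(p)
print('tip tri',tri(ray(d,250.4,233.4),ray(s,406.5,221.5)), 'scene proj tips',proj(s,p-[0,0,.014]),'tcp',proj(s,p))
print('pin top tri',tri(ray(d,249.3,227.6),ray(s,370+172/5.063,190+185/5.087)))
for q in [(.484,.3275,.1),(.484,.3275,.06)]: print(proj(d,q),proj(s,q))
o_,r=ray(d,250.4,233.4); print('ray at z',[ (o_+r*(z-o_[2])/r[2]).round(4) for z in(.095,.105,.115,.125)])
```

```text
[0.48425624 0.32586859 0.10761312]
tip tri [0.48233485 0.3312147  0.12060927] scene proj tips (np.float64(402.174076441814), np.float64(228.1146590178003)) tcp (np.float64(403.34572133744086), np.float64(224.76312926775782))
pin top tri [0.48332896 0.32815951 0.10168813]
(np.float64(250.74446224398034), np.float64(227.05124785601186)) (np.float64(403.3607848934178), np.float64(226.72471012990158))
(np.float64(250.63240051418742), np.float64(205.27912790442588)) (np.float64(400.0779298666501), np.float64(236.06850457735))
ray at z [array([0.4853, 0.3218, 0.095 ]), array([0.4842, 0.3258, 0.105 ]), array([0.4832, 0.3298, 0.115 ]), array([0.4821, 0.3337, 0.125 ])]
```

The fingers closed over the pin without catching it. Both views put the real fingertips well above where the stated 14 mm would have them. I'll probe with the closed tips on the pin's top, which is known to be 100 mm high.

drive_tool(steps=[6,0,0,-4,0,6,0,0,-4,0,6,0,0,-4,0,6,0,0,-2,0,6,0,0,0,0])

```text
clock: 3.88
position: [0.484, 0.3256, 0.0928]
tool_rot: [-1.571, 0.001, 0.257]
force: [-0.6, 0.1, -0.5]
grip_width: 0.0061
```

drive_tool(steps=[6,0,0,-2,0,6,0,0,-2,0,6,0,0,-2,0,6,0,0,-1,0,6,0,0,0,0])

```text
clock: 4.3
position: [0.4842, 0.3258, 0.0863]
tool_rot: [-1.571, 0.0, 0.257]
force: [-0.4, -0.3, -0.7]
grip_width: 0.0059
```

drive_tool(steps=[6,0,0,-2,0,6,0,0,-1,0,6,0,0,-1,0,6,0,0,-1,0,6,0,0,0,0])

```text
clock: 4.72
position: [0.4848, 0.3262, 0.0825]
tool_rot: [-1.57, -0.001, 0.257]
force: [-3.5, -2.2, 16.1]
grip_width: 0.006
```

drive_tool(steps=[6,0,0,-1,0,6,0,0,-1,0,6,0,0,-1,0,6,0,0,-1,0,6,0,0,0,0])

```text
clock: 5.13
position: [0.4861, 0.327, 0.0819]
tool_rot: [-1.568, -0.005, 0.256]
force: [-14.5, -9.8, 73.7]
grip_width: 0.0064
```

Contact at TCP z of about 83 mm: the real fingertips are about 17 mm above the reported TCP, so I'll use that offset from now on. Back off, open, go deeper with TCP at about 56 mm, and grip.

drive_tool(steps=[6,0,0,5,0,6,0,0,6,0,45,0,0.5,4,0,45,0,0.5,0,0,45,0,0.5,0,0])

```text
clock: 5.55
position: [0.4843, 0.3274, 0.0925]
tool_rot: [-1.571, 0.0, 0.257]
force: [-0.3, -0.8, 0.3]
grip_width: 0.0416
```

drive_tool(steps=[45,0,0,0,0,45,0,0,-8,0,45,0,0,-10,0,45,0,0,0,0,45,0,0,0,0])

```text
clock: 5.97
position: [0.4838, 0.3269, 0.0734]
tool_rot: [-1.572, 0.002, 0.257]
force: [-0.2, -0.5, 0.3]
grip_width: 0.0453
```

drive_tool(steps=[45,0,0,-7,0,45,0,0,-7,0,45,0,0,-4,0,45,0,0,0,0,45,0,0,0,0])

```text
clock: 6.38
position: [0.4842, 0.3272, 0.0563]
tool_rot: [-1.571, 0.001, 0.257]
force: [-0.4, 0.2, 0.4]
grip_width: 0.0449
```

drive_tool(steps=[8,0,0,0,0,8,0,0,0,0,8,0,0,0,0,8,0,0,0,0,8,0,0,0,0])

```text
clock: 6.8
position: [0.4844, 0.3275, 0.057]
tool_rot: [-1.571, -0.0, 0.257]
force: [-1.4, -1.2, 5.7]
grip_width: 0.0163
```

drive_tool(steps=[8,0,0,0,0,8,0,0,0,0,8,0,0,3,0,8,0,0,5,0,8,0,0,0,0])

```text
clock: 7.22
position: [0.4847, 0.3276, 0.0656]
tool_rot: [-1.57, -0.001, 0.257]
force: [-0.2, 0.8, -0.2]
grip_width: 0.0161
```

Run:
```python
from h import *
d=grab('wrist','w5.png');o=monitor.observe()
print(o['position'],o['grip_width'],o['force'])
s=grab('scene','s5.png')
a=cv2.resize(cv2.imread('pics/w5.png')[150:384,140:370],(400,407),interpolation=cv2.INTER_CUBIC)
b=cv2.resize(cv2.imread('pics/s5.png')[190:270,370:449],(400,407),interpolation=cv2.INTER_CUBIC)
cv2.imwrite('pics/w5b.png',np.hstack([a,b]))
```

```text
[0.48460558 0.32757039 0.06519142] 0.015826925569520593 [-0.98936584 -1.00234117 -0.22112705]
```

View pics/w5b.png

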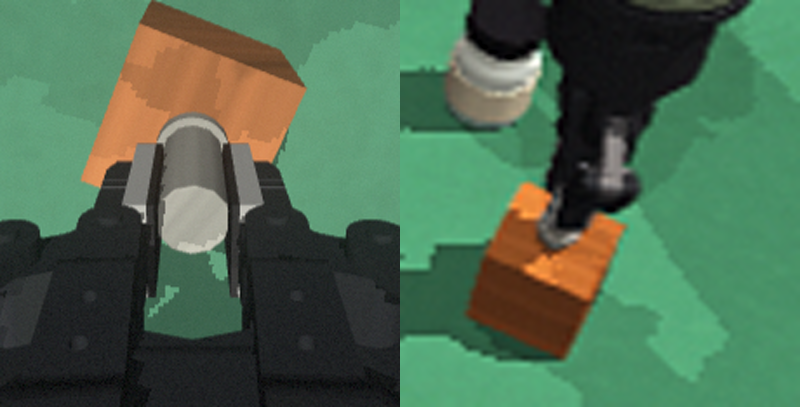

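The pin is now held: its head is between the pads at (194,218) and the collar is clear of the block. I'll lift it and carry it above the hole.

drive_tool(steps=[8,0,0,10,0,8,0,0,20,0,8,0,0,20,0,8,0,0,10,0,8,0,0,0,0])

```text
clock: 7.73
position: [0.4853, 0.328, 0.127]
tool_rot: [-1.569, -0.003, 0.257]
force: [-0.8, 0.8, -0.5]
grip_width: 0.016
```

drive_tool(steps=[8,6,-15,0,-1,8,10,-27,0,-1,8,10,-27,0,-1,8,10,-27,0,-1,8,10,-27,0,-1])

```text
clock: 8.15
position: [0.5302, 0.2025, 0.1237]
tool_rot: [-1.571, 0.001, 0.168]
force: [0.1, 0.8, 0.3]
grip_width: 0.0158
```

drive_tool(steps=[8,10,-27,0,-1,8,10,-27,0,-1,8,10,-27,0,-1,8,8,-22,0,-1,8,4.5,-11.5,0,-1])

```text
clock: 8.57
position: [0.5731, 0.086, 0.1238]
tool_rot: [-1.572, 0.001, 0.078]
force: [-0.1, -0.7, -0.8]
grip_width: 0.016
```

drive_tool(steps=[8,0,0,0,0,8,0,0,0,0,8,0,0,0,0,8,0,0,0,0,8,0,0,0,0])

```text
clock: 8.98
position: [0.5725, 0.091, 0.1245]
tool_rot: [-1.57, 0.0, 0.084]
force: [0.2, -0.1, -0.8]
grip_width: 0.0157
```

Run:
```python
from h import *
import pickle
d=grab('wrist','w6.png');o=monitor.observe();pickle.dump((d,o),open('w6.pkl','wb'))
print(o['position'],o['grip_width'],o['force'],np.degrees(o['tool_rot']))
p=o['position']
for q in [(.573,.089,.0525),p+[0,0,.043],p-[0,0,.042]]: print(proj(d,q))
a=cv2.imread('pics/w6.png')
cv2.imwrite('pics/w6b.png',cv2.resize(a[60:300,80:400],(800,600),interpolation=cv2.INTER_CUBIC))
```

```text
[0.57258561 0.09083436 0.1245407 ] 0.01631886573573033 [ 1.53068173  0.4013321  -0.20607122] [-8.99840495e+01  5.44719340e-03  4.79144886e+00]
(np.float64(251.46074127053623), np.float64(200.19535699691423))
(np.float64(251.56959191647482), np.float64(277.5463438658453))
(np.float64(251.18638967401358), np.float64(210.60676167563653))
```

View pics/w6b.png

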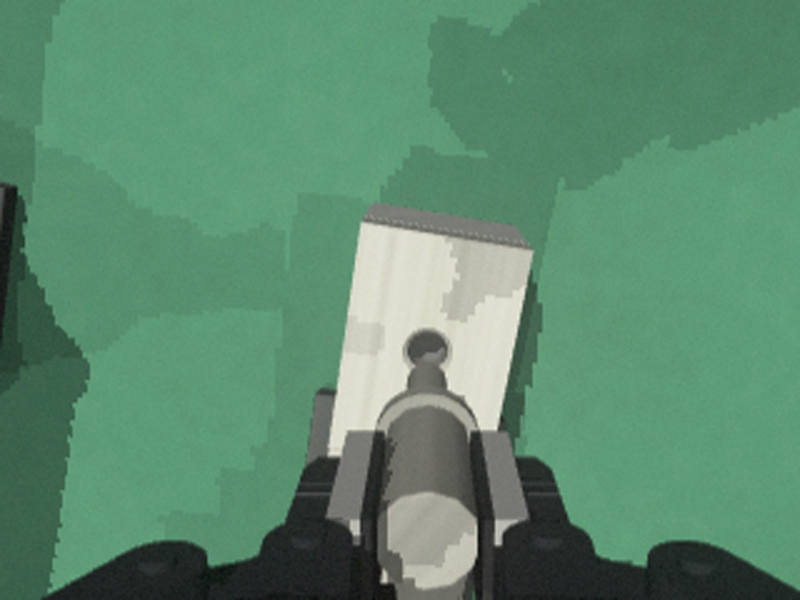

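Run:
```python
from h import *
import pickle
d,o=pickle.load(open('w6.pkl','rb'));p=o['position']
print('hole',atz(d,251.2,199.2,.0525)-p,'abs',atz(d,251.2,199.2,.0525))
for z in(.041,.043,.045):print('top',atz(d,252,276,p[2]+z)-p)
for z in(.040,.042,.044):print('foot',atz(d,250.8,208.8,p[2]-z)-p)
# refine hole: dark blob in crop
g=cv2.cvtColor(d['frame'],cv2.COLOR_RGB2GRAY)
print(g[192:212,240:264])
```

```text
hole [ 0.00015666 -0.0010841  -0.0720407 ] abs [0.57274227 0.08975026 0.0525    ]
top [ 0.00021813 -0.00042548  0.041     ]
top [0.00011311 0.00070356 0.043     ]
top [8.08564773e-06 1.83259184e-03 4.50000000e-02]
foot [-0.00041141  0.00186169 -0.04      ]
foot [-0.00035508  0.00121139 -0.042     ]
foot [-0.00029874  0.00056108 -0.044     ]
[[220 219 217 219 221 190 187 147 143 118 118 121 129 143 157 179 209 217
  215 210 213 213 217 219]
 [222 218 217 218 191 148 132 113  93  89  87  86  92  95 105 136 167 182
  213 210 211 216 219 219]
 [221 220 218 190 147 114  90  88  79  81  83  81  82  83  83  91 126 159
  192 209 212 212 217 219]
 [219 218 204 148 125  87  77  79  82  78  79  79  80  83  82  80  89 128
  166 192 210 214 218 219]
 [221 216 172 121  90  82  81  80  82  82  81  83  79  83  80  83  79  92
  162 165 213 213 220 219]
 [221 203 149 123  79  78  80  80  83  84  85  84  83  82  76  81  82  78
  127 160 195 215 220 218]
 [218 173 147 101  79  78  78  79  79  83  82  80  81  80  82  80  79  79
   91 165 182 217 219 218]
 [219 154 149  77  81  79  81  78  79  78  83  80 
[... 563 characters left out ...]
17 196 182 160 128 100 108 111 106 109 110 107 109 112 117 147 182
  190 194 217 219 218 218]
 [218 221 217 183 179 177 122 111 108 112 111 110 107 102 102 125 185 194
  193 206 217 219 217 219]
 [219 220 220 204 166 126 112 113 110 109 110 108 106  98  98 106 156 194
  201 214 216 220 218 217]
 [218 222 220 217 135 102 108 112 112 113 110 107 104 102  99  97 103 158
  211 216 219 218 219 219]
 [219 222 220 192 107 105 110 113 113 109 112 107 105 102  99  95  88 105
  215 216 218 217 217 216]
 [220 221 219 136  99 102 109 110 111 108 111 107 106 102  99  92  88  88
  216 216 218 217 219 216]
 [220 220 218  93  99 104 107 112 109 110 109 108 107 100  96  97  90  83
  162 217 220 219 217 216]]
```

Hole at (428,348) in the crop, foot at about (427,375). The foot needs about +0.4 mm in x and −1 mm in y. I'll descend and watch the force.

drive_tool(steps=[8,0.4,-1,-6,0,8,0,0,-8,0,8,0,0,-8,0,8,0,0,-3,0,8,0,0,0,0])

```text
clock: 9.45
position: [0.5725, 0.0887, 0.0983]
tool_rot: [-1.571, 0.002, 0.082]
force: [-0.6, -1.0, -0.8]
grip_width: 0.0161
```

drive_tool(steps=[8,0,0,-2,0,8,0,0,-2,0,8,0,0,-2,0,8,0,0,-1,0,8,0,0,0,0])

```text
clock: 9.87
position: [0.5732, 0.0888, 0.0924]
tool_rot: [-1.571, 0.0, 0.082]
force: [-0.4, 0.2, -0.2]
grip_width: 0.0161
```

drive_tool(steps=[8,0,0,-2,0,8,0,0,-1,0,8,0,0,-1,0,8,0,0,-1,0,8,0,0,0,0])

```text
clock: 10.28
position: [0.5731, 0.0888, 0.0874]
tool_rot: [-1.571, 0.0, 0.082]
force: [0.3, 0.3, -1.1]
grip_width: 0.0162
```

drive_tool(steps=[8,0,0,-1,0,8,0,0,-1,0,8,0,0,-1,0,8,0,0,-1,0,8,0,0,0,0])

```text
clock: 10.7
position: [0.5731, 0.0888, 0.0833]
tool_rot: [-1.571, 0.0, 0.082]
force: [0.2, 0.1, -0.7]
grip_width: 0.0162
```

No force with the foot about 11 mm in, so it is in the hole. Continuing down.

drive_tool(steps=[8,0,0,-2,0,8,0,0,-2,0,8,0,0,-2,0,8,0,0,-2,0,8,0,0,0,0])

```text
clock: 11.12
position: [0.573, 0.0888, 0.0751]
tool_rot: [-1.571, 0.001, 0.082]
force: [0.0, 0.2, -0.4]
grip_width: 0.0162
```

drive_tool(steps=[8,0,0,-3,0,8,0,0,-3,0,8,0,0,-3,0,8,0,0,-3,0,8,0,0,0,0])

```text
clock: 11.53
position: [0.5729, 0.0888, 0.0629]
tool_rot: [-1.571, 0.001, 0.082]
force: [-0.8, -0.8, -1.5]
grip_width: 0.016
```

drive_tool(steps=[8,0,0,-2,0,8,0,0,-1,0,8,0,0,-1,0,8,0,0,-1,0,8,0,0,0,0])

```text
clock: 11.95
position: [0.5731, 0.0889, 0.0584]
tool_rot: [-1.571, 0.0, 0.082]
force: [-0.1, -0.3, -1.3]
grip_width: 0.016
```

Home should be at TCP z of about 54 mm; I'll feel for the collar.

drive_tool(steps=[8,0,0,-1,0,8,0,0,-1,0,8,0,0,-1,0,8,0,0,-1,0,8,0,0,0,0])

```text
clock: 12.37
position: [0.5732, 0.0889, 0.0546]
tool_rot: [-1.571, -0.0, 0.082]
force: [-0.1, 0.5, -0.5]
grip_width: 0.0163
```

drive_tool(steps=[8,0,0,-0.7,0,8,0,0,-0.7,0,8,0,0,-0.6,0,8,0,0,0,0,8,0,0,0,0])

```text
clock: 12.78
position: [0.5736, 0.0889, 0.0542]
tool_rot: [-1.57, -0.001, 0.082]
force: [-10.1, -0.6, 32.5]
grip_width: 0.0161
```

Collar contact at TCP z of 54 mm with 32 N: the pin is seated, as predicted. Release, rise and go above the tab.

drive_tool(steps=[40,0,0,0,0,40,0,0,0,0,40,0,0,0,0,40,0,0,0,0,40,0,0,10,0])

```text
clock: 13.2
position: [0.5722, 0.0887, 0.0614]
tool_rot: [-1.571, 0.003, 0.082]
force: [-1.7, -0.8, 0.8]
grip_width: 0.0401
```

drive_tool(steps=[40,0,0,20,0,40,0,0,25,0,40,0,0,30,0,40,0,0,30,0,40,0,0,8,0])

```text
clock: 13.62
position: [0.5749, 0.0889, 0.1804]
tool_rot: [-1.57, -0.005, 0.082]
force: [0.8, -0.3, 0.2]
grip_width: 0.04
```

drive_tool(steps=[40,-1,-25,0,1,40,-1,-30,0,1,40,-2,-30,0,1,40,-2,-24,0,1,40,0,0,0,1])

```text
clock: 14.03
position: [0.5666, -0.0257, 0.1763]
tool_rot: [-1.573, 0.0, 0.165]
force: [1.2, -1.2, -0.4]
grip_width: 0.04
```

drive_tool(steps=[40,0,0,0,0,40,0,0,0,0,40,0,0,0,0,40,0,0,0,0,40,0,0,0,0])

```text
clock: 14.45
position: [0.5673, -0.0193, 0.1756]
tool_rot: [-1.571, 0.0, 0.17]
force: [1.0, -1.0, -0.0]
grip_width: 0.04
```

Run:
```python
from h import *
import pickle
d=grab('wrist','w7.png');o=monitor.observe();pickle.dump((d,o),open('w7.pkl','wb'))
print(o['position'],o['grip_width'],o['force'],np.degrees(o['tool_rot']))
for q in [(.567,-.0215,.166),(.573,.089,.0525),(.573,.089,.0975)]: print(proj(d,q))
a=cv2.imread('pics/w7.png')
cv2.imwrite('pics/w7b.png',cv2.resize(a,(800,600),interpolation=cv2.INTER_CUBIC))
```

```text
[ 0.5672747  -0.01949692  0.17560117] 0.03984254857524034 [ 0.17777127 -0.11902227 -0.20034299] [-8.99963500e+01  9.07226177e-04  9.75676407e+00]
(np.float64(250.05545907143767), np.float64(232.19853712802262))
(np.float64(280.8706421860086), np.float64(53.524082660239316))
(np.float64(286.8601687424578), np.float64(43.70400907600174))
```

View pics/w7b.png

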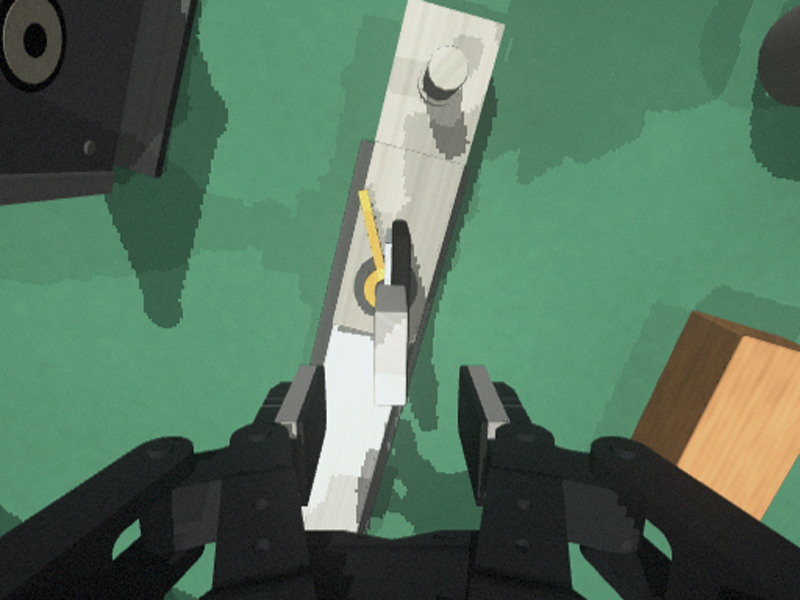

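The pin stands in the carriage with its collar on the face (445,67). The tab top is centred at (391,356), parallel to the jaws, and the marker is at (33,40). Now working out the angles.

Run:
```python
from h import *
import pickle
d,o=pickle.load(open('w7.pkl','rb'));p=o['position'];k=.64
D=pickle.load(open('d0.pkl','rb'));S,T=D['scene'],D['top']
A=lambda u,v,z:atz(d,u*k,v*k,z)
tab=A(391,356,.166);print('tab',tab,'rel',tab-p)
e=[A(375,307,.166),A(407,307,.166),A(407,405,.166),A(374,405,.166)]
for a,b in((3,0),(2,1)):
    q=e[b]-e[a];print('tab edge deg',np.degrees(np.arctan2(q[1],q[0])),np.linalg.norm(q))
q=A(503,25,.0525)-A(465,160,.0525);print('rail edge',np.degrees(np.arctan2(q[1],q[0])))
q=A(408,0,.0525)-A(376,138,.0525);print('rail edge L',np.degrees(np.arctan2(q[1],q[0])))
q=A(363,192,.055)-A(380,272,.055);print('pointer',np.degrees(np.arctan2(q[1],q[0])))
print('pin top',A(445,67,.0975), 'hub',A(377,288,.0525),A(377,288,.06))
tg=A(33,40,.095);print('target wrist',tg)
t2=tri(ray(d,33*k,40*k),ray(S,320.5,175.6));print('tri',t2)
# marker ellipse in wrist frame
g=cv2.cvtColor(d['frame'],cv2.COLOR_RGB2GRAY)[0:60,0:60]
n,l,st,c=cv2.connectedComponentsWithStats((g<50).astype(np.uint8));print([(st[i].tolist(),c[i].round(1).tolist()) for i in range(1,n) if 20<st[i][4]<400])
g2=cv2.cvtColor(S['frame'],cv2.COLOR_RGB2GRAY)[160:192,305:337]
n,l,st,c=cv2.connectedComponentsWithStats((g2>130).astype(np.uint8));print([(st[i].tolist(),(c[i]+[305,160]).round(1).tolist()) for i in range(1,n) if st[i][4]>8])
h=np.array([.573,.0888]);
for rd in(85,85.4,85.8):
  u=np.array([np.cos(np.radians(rd)),np.sin(np.radians(rd))]);M=h-.11*u
  for t in (tg[:2],t2[:2],(.3915,.0711)):
    s=np.degrees(np.arctan2(*(np.array(t)-M)[::-1]));print(rd,M.round(4),'sight',s.round(2),'yaw needed',((rd+s)/2-90).round(2))
```

```text
tab [ 0.56666122 -0.01892321  0.166     ] rel [-0.00061347  0.00057371 -0.00960117]
tab edge deg 98.7199639475703 0.0372623160164049
tab edge deg 100.23713198714495 0.03725692614342412
rail edge 85.52563413817646
rail edge L 85.65854077404758
pointer 111.20716241279486
pin top [0.57153581 0.08926474 0.0975    ] hub [ 0.55919741 -0.02324666  0.0525    ] [ 0.55909943 -0.02139387  0.06      ]
target wrist [0.39557779 0.07018998 0.095     ]
tri [0.39495774 0.07072196 0.09551971]
[([15, 14, 15, 23, 270], [22.0, 25.3])]
[([8, 0, 24, 11, 118], [327.9, 163.3])]
85 [ 0.5634 -0.0208] sight 151.54 yaw needed 28.27
85 [ 0.5634 -0.0208] sight 151.49 yaw needed 28.24
85 [ 0.5634 -0.0208] sight 151.88 yaw needed 28.44
85.4 [ 0.5642 -0.0208] sight 151.63 yaw needed 28.52
85.4 [ 0.5642 -0.0208] sight 151.58 yaw needed 28.49
85.4 [ 0.5642 -0.0208] sight 151.97 yaw needed 28.68
85.8 [ 0.5649 -0.0209] sight 151.73 yaw needed 28.76
85.8 [ 0.5649 -0.0209] sight 151.67 yaw needed 28.74
85.8 [ 0.5649 -0.0209] sight 152.06 yaw needed 28.93
```

Two rail edges give a rail direction of 85.5°. The tool yaw that puts the marker in the mirror's centre comes out at 28.5 ± 0.3°, from 9.8° now. Descend and pinch the tab.

drive_tool(steps=[40,-0.5,0,-15,0,40,0,0,-18,0,40,0,0,-16,0,40,0,0,-7,0,40,0,0,0,0], grip_force=40)

```text
clock: 14.92
position: [0.5659, -0.0199, 0.1183]
tool_rot: [-1.571, 0.002, 0.17]
force: [-0.3, 0.1, -0.4]
grip_width: 0.0403
```

drive_tool(steps=[5,0,0,0,0,5,0,0,0,0,5,0,0,0,0,5,0,0,0,0,5,0,0,0,0])

```text
clock: 15.33
position: [0.5669, -0.0202, 0.1206]
tool_rot: [-1.571, -0.001, 0.169]
force: [-3.7, 0.3, 6.7]
grip_width: 0.0116
```

drive_tool(steps=[5,0,0,0,0,5,0,0,0,0,5,0,0,0,0,5,0,0,0,0,5,0,0,0,0])

```text
clock: 15.75
position: [0.5669, -0.0202, 0.1206]
tool_rot: [-1.571, -0.001, 0.169]
force: [-3.4, -0.8, 6.9]
grip_width: 0.0116
```

Pinched at 11.6 mm. Turn in two stages.

drive_tool(steps=[5,0,0.1,0,2,5,0,0.1,0,2,5,0,0.1,0,2,5,-0.1,0.1,0,2,5,0,0.1,0,2])

```text
clock: 16.17
position: [0.5668, -0.0197, 0.1206]
tool_rot: [-1.571, -0.001, 0.346]
force: [-3.9, 0.2, 6.4]
grip_width: 0.0109
```

drive_tool(steps=[5,-0.1,0.1,0,2,5,0,0.1,0,2,5,-0.1,0.1,0,2,5,0,0.1,0,1.6,5,-0.1,0.1,0,1.3])

```text
clock: 16.58
position: [0.5666, -0.0192, 0.1206]
tool_rot: [-1.571, -0.001, 0.501]
force: [-2.2, -0.7, 6.2]
grip_width: 0.0112
```

drive_tool(steps=[5,0,0,0,0,5,0,0,0,0,5,0,0,0,0,5,0,0,0,0,5,0,0,0,0])

```text
clock: 17.0
position: [0.5666, -0.0192, 0.1206]
tool_rot: [-1.571, -0.001, 0.499]
force: [-3.3, 0.1, 6.8]
grip_width: 0.0115
```

Run:
```python
from h import *
import pickle
d=grab('wrist','w8.png');o=monitor.observe();pickle.dump((d,o),open('w8.pkl','wb'))
print(o['position'],o['grip_width'],o['force'],o['moment'],np.degrees(o['tool_rot']))
a=cv2.imread('pics/w8.png')
cv2.imwrite('pics/w8b.png',cv2.resize(a,(800,600),interpolation=cv2.INTER_CUBIC))
```

```text
[ 0.56665164 -0.01918896  0.12057536] 0.01133593695656367 [-3.25018122 -0.29246584  6.48297988] [-0.00498857  0.58355397 -0.0197469 ] [-9.00262394e+01 -5.85256613e-02  2.86012571e+01]
```

View pics/w8b.png

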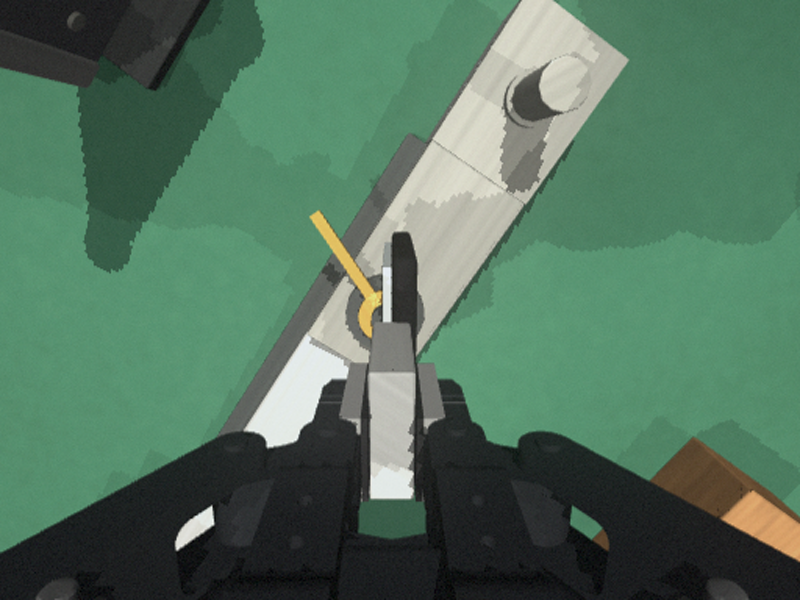

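The tab is clamped flush. The pointer runs from (372,297) to (317,215), and the pin is seated at (560,85). Checking the pointer against the marker direction.

Run:
```python
from h import *
import pickle
d,o=pickle.load(open('w8.pkl','rb'));k=.64
h=d['frame'];hsv=cv2.cvtColor(h,cv2.COLOR_RGB2HSV)
m=((hsv[...,0]>15)&(hsv[...,0]<32)&(hsv[...,1]>110)&(hsv[...,2]>120)).astype(np.uint8)
m[:130]=0;m[188:]=0;m[:,:195]=0;m[:,236:]=0
v,u=np.nonzero(m);print(len(u),u.min(),u.max(),v.min(),v.max())
for z in(.054,.058,.065):
    P=np.array([atz(d,a,b,z)[:2] for a,b in zip(u,v)]);c=P.mean(0)
    w=np.linalg.svd(P-c)[2][0];w=w if w[0]<0 else -w
    t=np.array([.395,.0708]);n=np.array([-w[1],w[0]])
    print(z,'pointer deg',np.degrees(np.arctan2(w[1],w[0])),'miss at target mm',1e3*(n@(t-c)))
A=lambda u,v,z:atz(d,u*k,v*k,z)
for a,b in(((628,58),(525,205)),((523,0),(433,138))):
    q=A(*a,.0525)-A(*b,.0525);print('rail',np.degrees(np.arctan2(q[1],q[0])))
print('pin top',A(562,83,.0975))
```

```text
456 199 235 135 187
0.054 pointer deg 151.14518528601712 miss at target mm -0.43171886854901753
0.058 pointer deg 151.14518528601712 miss at target mm 0.2760730792049382
0.065 pointer deg 151.14518528601712 miss at target mm 1.5147089877746334
rail 85.92916890927914
rail 85.0664291091717
pin top [0.57191825 0.08901405 0.0975    ]
```

The pointer line passes within about 1.5 mm of the marker centre. Handing in while holding.

```bash
python3 -c "
from h import *
o=monitor.observe();print(o['clock'],o['tool_rot'],o['qd'].round(4));print(workorder.job_done())"
```

```text
17.05 [-1.57125429e+00 -1.02146549e-03  4.99186106e-01] [-0.0002 -0.0003  0.0008  0.0008 -0.0002  0.0005 -0.0004]
the job is handed in; nothing more can be done
None
```

The pin is fully home in the mirror carriage, and the mirror is turned to the marker and held still by its tab. I handed the job in at 17 s.

- **Pin:** the collar stopped on the carriage face at the expected height with 32 N of push. After release, the wrist camera still showed it upright and seated.
- **Mirror angle:** tool yaw is 28.6°, against a computed need of 28.5 ± 0.3°. The brass pointer measured 151.1°, against about 151.6° wanted, and its line passes within about 1.5 mm of the marker centre. I did not see the inspection camera's own picture.
- **First pin grasp missed:** the fingertips sit about 17 mm above the reported tool point, not 14 mm ahead as stated. I found this by pressing the closed tips on the pin's head in its block, reaching 74 N. I used that offset for the rest of the job.
- **Smaller disagreements:** the gripper read about 16 mm on the 18 mm pin grip, and the two rail edges in the last picture differed by 0.9°.
- **Other things on the bench:** I touched none of them knowingly. I took no final overview picture to confirm it.

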